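# Pack the glazing tools into the caddy

## Task

Pack the four glazing tools from the bench into the plywood caddy: the red glass cutter, the yellow fid, the blue lead knife and the green putty scraper, each laid flat, lengthwise (either way round) and centred in the liner tray of its own colour. Set them down rather than dropping them, and leave the red screwdriver and the green file lying where they are.

Things in the scene. Friction and masses are not known exactly. Their poses are not given: they have to be found in the camera images.
- cutter_mid (a point): Glass cutter: long red handle (98 mm) ending in a short stubby brass head, no shaft. About 130 mm long, handle 18 mm wide and 18 mm high with flat sides, 60-110 g; lies on the bench (z = 0). This point: middle of its length, half-way up (9 mm above the bench) on the handle near the balance point: grip here, across. x: along it, handle towards -x; z up. Belongs in the red liner.
- fid_mid (a point): Fid for opening lead: an all-yellow plastic bar with a rounded back and a tapering tip, no metal. About 130 mm long, handle 22 mm wide and 16 mm high with flat sides, 60-110 g; lies on the bench (z = 0). This point: middle of its length, half-way up (8 mm above the bench) on the handle near the balance point: grip here, across. x: along it, handle towards -x; z up. Belongs in the yellow liner.
- knife_mid (a point): Lead knife: blue handle, brass collar, short round-nosed steel blade 28 mm wide. About 130 mm long, handle 20 mm wide and 18 mm high with flat sides, 60-110 g; lies on the bench (z = 0). This point: middle of its length, half-way up (9 mm above the bench) on the handle near the balance point: grip here, across. x: along it, handle towards -x; z up. Belongs in the blue liner.
- scraper_mid (a point): Putty scraper: green handle and a flared flat bright steel blade, 42 mm wide at its end. About 130 mm long, handle 22 mm wide and 18 mm high with flat sides, 60-110 g; lies on the bench (z = 0). This point: middle of its length, half-way up (9 mm above the bench) on the handle near the balance point: grip here, across. x: along it, handle towards -x; z up. Belongs in the green liner.
- screwdriver_mid (a point): Look-alike that stays: screwdriver with a red handle (72 mm long, 20 x 18 mm) and a thin steel shaft 7 mm thick, 130 mm long in all. Lies on the bench among the tools. This point: middle of its length, 9 mm above the bench; x along it, handle towards -x.
- file_mid (a point): Look-alike that stays: file with a green handle (64 mm long, 22 x 18 mm) and a narrow straight dark blade 13 mm wide, 130 mm long in all. Lies on the bench among the tools. This point: middle of its length, 9 mm above the bench; x along it, handle towards -x.
- red_liner: Red shallow liner tray for the glass cutter, fixed in the plywood caddy; 170 (x) by 64 (y) mm. Origin: centre of its underside, z up; the top of its floor is 4 mm above it, 18 mm above the bench. Inside 162 x 56 mm: 4 mm thick rims rise 6 mm above the floor across both ends and along the sides near the ends; the middle 82 mm of each side has no rim, for fingers.
- yellow_liner: Yellow shallow liner tray for the fid, fixed in the plywood caddy; 170 (x) by 64 (y) mm. Origin: centre of its underside, z up; the top of its floor is 4 mm above it, 18 mm above the bench. Same shape as the red liner. The four liners lie side by side, parallel, 68 mm apart, in any order.
- blue_liner: Blue shallow liner tray for the lead knife, fixed in the plywood caddy; 170 (x) by 64 (y) mm. Origin: centre of its underside, z up; the top of its floor is 4 mm above it, 18 mm above the bench. Same shape as the red liner. The caddy is 204 x 292 mm; 42 mm high walls stand only past the liners' x ends, inner faces 90 mm from the liner centre.
- green_liner: Green shallow liner tray for the scraper, fixed in the plywood caddy; 170 (x) by 64 (y) mm. Origin: centre of its underside, z up; the top of its floor is 4 mm above it, 18 mm above the bench. Same shape as the red liner. Open the fingers only 15 to 30 mm wider than the tool on letting go, to clear tools in neighbouring liners.
Things that resemble listed ones, but are neither listed nor needed, are in the scene too. What is shaped like the part that bears scraper_mid but pink is not meant. What is shaped like the part that bears knife_mid but pink is not meant.

How it is judged:
By the outcome, as a careful person would: the job done as asked, in the order asked, and still so for the second after the job is handed in, with the robot touching nothing.
It also fails if it takes over 115 s, if anything falls off the work surface, if the arm or the gripper's body presses on something with over 40 N, if the wrist force passes 120 N, or if a joint passes its speed limit or range.

## Robot

A 6-joint arm with a two-finger parallel gripper is mounted at the origin on the work surface. World frame = base frame: x ahead of the robot, y to its left, z up, the work surface at z = 0. Lengths are in mm, angles in rad, forces in N, time in s.
With the tool pointing down it reaches from about 325 to 900 mm from the base axis. Payload 6.1 kg.
Tool frame: the origin (TCP) lies at the very end of the fingers, on their centre line; the grasp point (between the pads) lies 19 mm behind it; z points along the fingers, y is the direction in which the jaws open and shut (so a half turn about z gives the same grasp; the last joint's range is limited). The gripper opens to 85 mm and grips with 20 to 120 N. Pads are 22 mm wide; open, the fingers measure 114 mm over their backs; the gripper's body (76 mm by 85 mm) begins 54 mm behind the grasp point. The pads swing forward as they close: fully open they stand 13 mm farther back than shut.
Start: joints at [-1.272, 0.22, 1.526, -0, 1.395, -0.126], TCP at [257.579, -569.446, 231.3] pointing down, gripper open.
Joint ranges: [-2.98, 2.98], [-0.91, 2.08], [0.09, 2.57], [-1.24, 4.39], [0.2, 2.65], [-2.68, 2.68]. Speed limits (rad/s): [2.57, 2.57, 3.01, 3.14, 3.14, 3.14].

## Interface

Orientations are given as a unit quaternion [w, x, y, z].
In Python, from cell import ctrl gives the robot as it stands. Calls block until the motion is done:
- ctrl.move_to(position, orientation): joint-space move of the TCP to a pose.
- ctrl.move_straight(position, feed=150, rotation=None): straight line of the TCP; rotation=None keeps the orientation; feed is the mean speed in mm/s.
- ctrl.move_j(angles): joint-space move.
- ctrl.let_go() and ctrl.clamp(force=None): open the fingers fully, or close them until they stop; force is the grip in N (None keeps the last).
- ctrl.dwell(seconds).
- ctrl.ik(position, orientation): joint angles nearest the present ones, or None.
- ctrl.grab_frame(name): name is "side" or "top" or "wrist"; returns a dict with "img" (384x512x3 uint8, red, green, blue), "depth" (384x512 float32, mm along the optical axis (not along the pixel's ray), 0 where there is no reading), "K" (3x3 intrinsics, pixels), "D" ([k1, k2, p1, p2, k3] as OpenCV has them; the pictures are not rectified), "rvec" (rotation vector, rad) and "tvec" (3), from world to camera coordinates, as OpenCV has them. Camera axes: x right, y down, z forward; pixel columns grow to the right and rows downward; lengths in mm; the calibration is good to about 2 mm. A picture is of the moment at which its call begins.
A pose or a line that the arm cannot do raises ctrl.MotionError and nothing moves.
- ctrl.hand_in(): hands the job in, once; it reports no verdict.
Trained networks look in a picture, given as the dict that the camera call returned (one of the last four; its "shot" number tells which), for a name from the list of things; names that differ only in an ending like _2 or _b are one class to them, and where a whole thing is asked for, a point or a joint stands for the part that bears it (a point fixed in the world has none). Each returns a list of dicts, best first, with "confidence" (0 to 1); they miss things now and then, are a little off and sometimes report something else, mostly with a low value. They report only what shows in the picture. A call takes as long as a camera call. They do not tell look-alikes from the thing itself.
- ctrl.recognise(picture, name): "at" ([x, y, z] in mm, in world coordinates, good to about 4 mm: the middle of the surface that is visible of it).
- ctrl.place_of(picture, name): "at" ([x, y, z] in mm, in world coordinates, good to about 4 mm: a listed point, or the origin of a listed thing).
Readings, each from a call of its own:
- ctrl.current_time(): time.
- ctrl.current_joint_positions(): joint angles.
- ctrl.current_joint_vel(): joint speeds.
- ctrl.current_effort(): joint torques, N m.
- ctrl.current_tcp_pos(): TCP position.
- ctrl.current_orientation(): TCP orientation.
- ctrl.current_contact_force(): force on the tool from outside, world axes, zero at the start.
- ctrl.current_ft_torque(): the same for the moment, N m.
- ctrl.current_finger_gap(): opening from 0.0 (shut) to 1.0 (fully open).
Only numpy, scipy, OpenCV 4.12 (cv2) and the standard library are available. Lean on these libraries where they do the work, as an engineer would, in place of code of your own. Each camera call takes 0.05 s, during which the arm holds its last target. There are 200 camera calls.

## Working session

There is one attempt and no reset: what is moved stays moved. The work goes in short steps, each a Python script; the robot and the scene stay as the last script left them, time stands still between calls to the robot, and variables do not carry over. Pictures are saved under pics/ and viewed, about 12 in all and at most 16, crops included, and the job is handed in when it is done.

```bash
mkdir -p pics; ls; python3 - <<'E'
from cell import ctrl
import cv2,numpy as np
for n in("top","side"):
    f=ctrl.grab_frame(n); cv2.imwrite(f"pics/{n}0.png",cv2.resize(f["img"][:,:,::-1],(800,600)))
    print(n,f["K"].tolist(),np.round(f["D"],3),cv2.Rodrigues(f["rvec"])[0].round(3).tolist(),f["tvec"])
    for t in("cutter_mid","fid_mid","knife_mid","scraper_mid","screwdriver_mid","file_mid","red_liner","yellow_liner","blue_liner","green_liner"):
        print(t,[(np.round(d["at"]).tolist(),round(d["confidence"],2)) for d in ctrl.place_of(f,t)])
print(ctrl.current_time(),ctrl.current_orientation())
E
```

```text
pics
top [[390.4359140733965, 0.0, 250.03033249873846], [0.0, 390.4359140733965, 197.42562299774232], [0.0, 0.0, 1.0]] [0.009 0.    0.    0.    0.   ] [[-0.012, -1.0, -0.01], [-0.985, 0.013, -0.174], [0.174, 0.008, -0.985]] [-15.40489522 490.72905977 966.56751615]
cutter_mid [([442.0, -83.0, 9.0], 0.61)]
fid_mid [([450.0, -205.0, 12.0], 0.66)]
knife_mid [([611.0, -321.0, 6.0], 0.77), ([740.0, -416.0, 11.0], 0.71)]
scraper_mid [([257.0, -297.0, 11.0], 0.95), ([372.0, -434.0, 11.0], 0.78), ([454.0, -328.0, 11.0], 0.77)]
screwdriver_mid [([450.0, -207.0, 9.0], 0.51)]
file_mid [([611.0, -82.0, 9.0], 0.75)]
red_liner [([553.0, 182.0, 12.0], 0.87)]
yellow_liner [([558.0, 117.0, 14.0], 0.88)]
blue_liner [([556.0, 323.0, 15.0], 0.6)]
green_liner [([558.0, 254.0, 14.0], 0.77)]
side [[496.13802314561354, 0.0, 260.70192729304154], [0.0, 496.13802314561354, 183.56657282297223], [0.0, 0.0, 1.0]] [-0.049  0.     0.     0.     0.   ] [[-0.949, -0.314, 0.016], [-0.206, 0.584, -0.785], [0.237, -0.749, -0.619]] [ 475.6771849   148.6194114  1244.42935891]
cutter_mid [([440.0, -86.0, 10.0], 0.83)]
fid_mid [([446.0, -210.0, 9.0], 0.68)]
knife_mid [([608.0, -323.0, 7.0], 0.75), ([444.0, -210.0, 10.0], 0.51)]
scraper_mid [([456.0, -324.0, 9.0], 0.8), ([372.0, -438.0, 7.0], 0.63), ([259.0, -294.0, 8.0], 0.58)]
screwdriver_mid [([611.0, -203.0, 9.0], 0.79)]
file_mid [([611.0, -78.0, 12.0], 0.84)]
red_liner [([562.0, 182.0, 18.0], 0.94)]
yellow_liner [([558.0, 118.0, 14.0], 0.85), ([443.0, -211.0, 10.0], 0.17)]
blue_liner [([554.0, 322.0, 10.0], 0.78), ([444.0, -209.0, 12.0], 0.66), ([612.0, -206.0, 8.0], 0.22)]
green_liner [([555.0, 250.0, 16.0], 0.59)]
1.1 [ 8.36652578e-06  9.77530698e-01  2.10793108e-01 -4.18581420e-06]
```

View pics/top0.png

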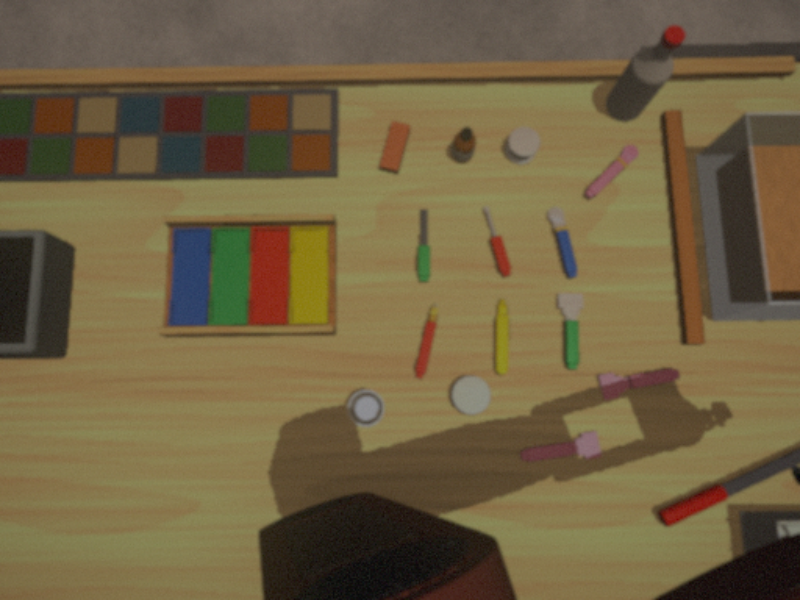

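View pics/side0.png

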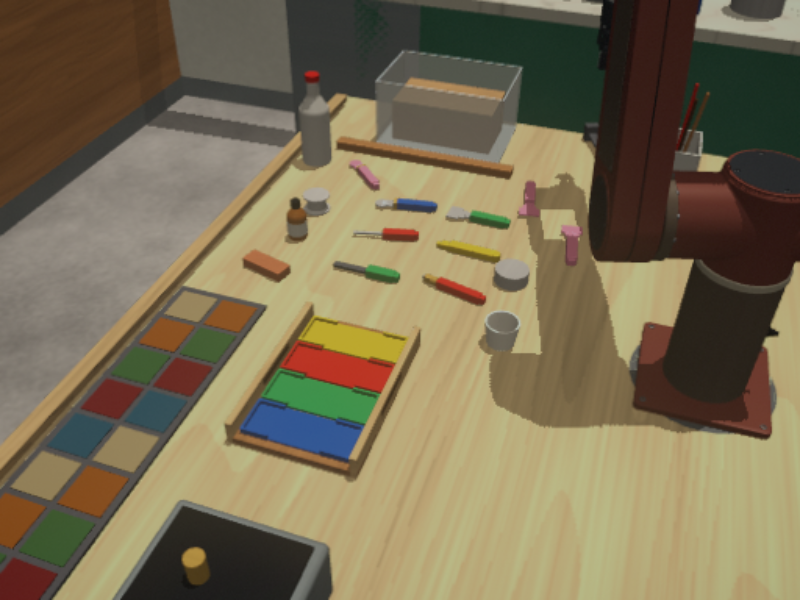

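Read from the top view (800x600 px):
- **Red:** (427,341) has a long handle with a short brass head, so it is the cutter. (497,242) has a thin shaft, so it is the screwdriver and stays.
- **Green:** (571,330) has a flared bright blade, so it is the scraper. (424,245) has a dark narrow blade, so it is the file and stays.
- **Others:** the blue knife is at (563,242) and the yellow fid at (502,337). The pink ones at (640,382), (560,450) and (612,172) are not meant.
- **Caddy:** from left to right the liners are blue, green, red and yellow.

Next I'll take a closer wrist view of the tools.

```bash
cat > h.py <<'E'
from cell import ctrl
import cv2,numpy as np
def q(a): return [0,float(np.cos(a/2)),float(np.sin(a/2)),0]
def world(f,uv,z):
    R=cv2.Rodrigues(np.array(f["rvec"],float))[0]; t=np.array(f["tvec"],float).ravel()
    n=cv2.undistortPoints(np.array(uv,float).reshape(-1,1,2),np.array(f["K"]),np.array(f["D"])).reshape(-1,2)
    d=np.c_[n,np.ones(len(n))]@R; c=-R.T@t
    return c+d*((z-c[2])/d[:,2])[:,None]
def pix(f,P):
    return cv2.projectPoints(np.array(P,float).reshape(-1,3),np.array(f["rvec"],float),np.array(f["tvec"],float),np.array(f["K"]),np.array(f["D"]))[0].reshape(-1,2)
HUE=dict(red=(170,8),yellow=(22,34),blue=(100,130),green=(45,85))
def mask(f,c,s=130,v=25):
    H=cv2.cvtColor(f["img"],cv2.COLOR_RGB2HSV); h=H[...,0].astype(int); a,b=HUE[c]
    m=((h>=a)&(h<=b)) if a<b else ((h>=a)|(h<=b))
    return (m&(H[...,1]>s)&(H[...,2]>v)).astype(np.uint8)
def handle(f,c,near,z=14,r=90,s=130):
    """minAreaRect of coloured blob nearest 'near' -> centre xy, axis angle, len, wid in world"""
    m=cv2.morphologyEx(mask(f,c,s),cv2.MORPH_OPEN,np.ones((3,3)))
    n,L,st,ce=cv2.connectedComponentsWithStats(m)
    p=pix(f,[*near[:2],z])[0]
    ok=[i for i in range(1,n) if st[i,4]>60]
    i=min(ok,key=lambda i:np.hypot(*(ce[i]-p)))
    ys,xs=np.nonzero(L==i)
    W=world(f,np.c_[xs,ys],z)[:,:2].astype(np.float32)
    u=np.linalg.svd(W-W.mean(0),full_matrices=False)[2][0]
    v=np.array([-u[1],u[0]])
    a=(W-W.mean(0))@u; b=(W-W.mean(0))@v
    c0=W.mean(0)+u*(a.max()+a.min())/2+v*(np.percentile(b,1)+np.percentile(b,99))/2
    return c0,u,np.ptp(a),np.percentile(b,99)-np.percentile(b,1)
E
python3 - <<'E'
from h import *
for k,(p,a) in enumerate([((480,-205,330),0),]):
    for yaw in (0,np.pi/2,-np.pi/2,np.pi):
        j=ctrl.ik(p,q(yaw)); print(yaw,None if j is None else np.round(j,2))
        if j is not None: break
    ctrl.move_to(p,q(yaw))
    f=ctrl.grab_frame("wrist"); cv2.imwrite("pics/w1.png",cv2.resize(f["img"][:,:,::-1],(800,600)))
    np.save("w1.npy",f,allow_pickle=True)
    print(f["K"][0],f["tvec"],cv2.Rodrigues(f["rvec"])[0].round(2).tolist(),ctrl.current_time())
    R=cv2.Rodrigues(f["rvec"])[0]; print(-R.T@np.ravel(f["tvec"]))
    for c,n in (("red",(441,-85)),("yellow",(448,-208)),("blue",(610,-322)),("green",(455,-326))):
        try: print(c,handle(f,c,n))
        except Exception as e: print(c,e)
E
```

```text
0 [-0.55 -0.08  1.66 -0.    1.56  1.02]
[303.54308896   0.         257.00845358] [-206.55305571  395.53726204  608.40199749] [[-0.0, -1.0, -0.0], [-0.96, 0.0, 0.28], [-0.28, 0.0, -0.96]] 2.7583
[ 550.96483535 -206.67147608  472.21979227]
red (array([426.10046, -80.37906], dtype=float32), array([-0.9682496 ,  0.24998526], dtype=float32), np.float32(97.69243), np.float32(18.76649))
yellow (array([ 447.97565, -210.33382], dtype=float32), array([-0.99829143,  0.05843106], dtype=float32), np.float32(128.31961), np.float32(20.544777))
blue (array([ 588.5828 , -327.06128], dtype=float32), array([-0.9866803, -0.1626714], dtype=float32), np.float32(82.824104), np.float32(20.867065))
green (array([ 402.12827, -329.27048], dtype=float32), array([-0.9538404,  0.300314 ], dtype=float32), np.float32(23.041782), np.float32(9.973029))
```

View pics/w1.png

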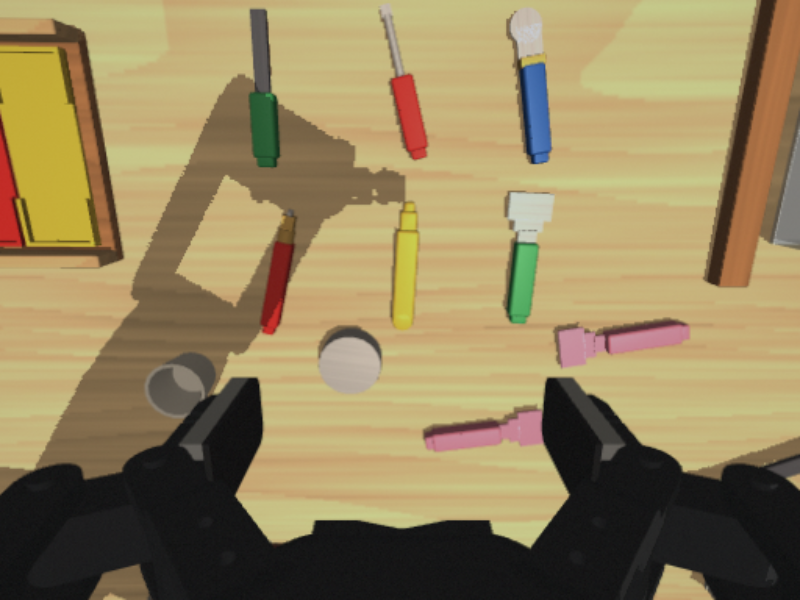

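View pics/w1crop.png

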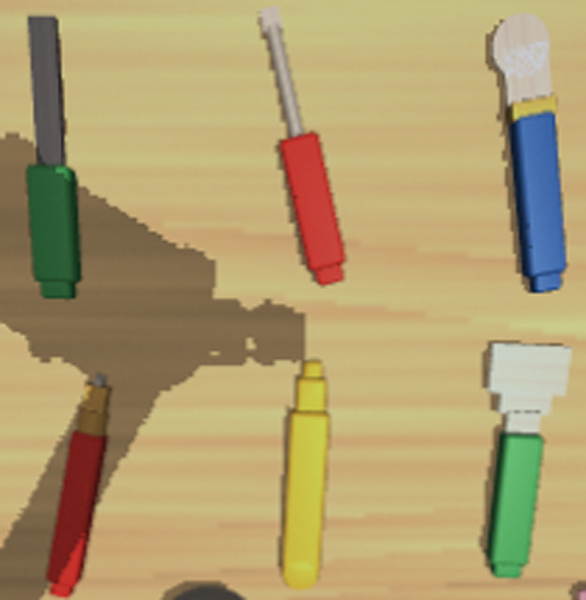

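View pics/w2.png

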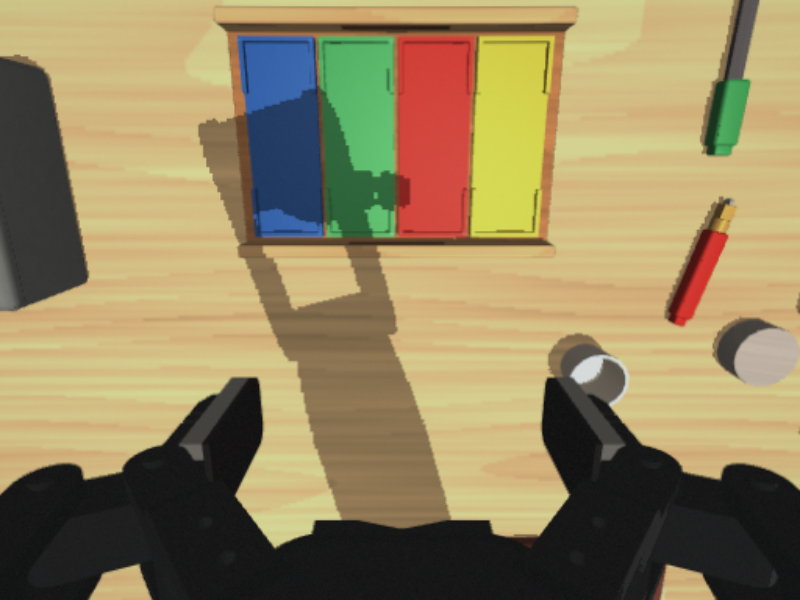

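The crop settles it. The cutter is at lower left (long red handle, brass stub) and the screwdriver is upper middle. The scraper is at lower right (flared blade), the file upper left, the fid lower middle and the knife upper right. Liner positions from colour agree with the networks.

`let_go` only opens the fingers fully. I'll check where the open fingertips are, and how far the disk and cup clear the cutter grasp.

```bash
python3 - <<'E'
from h import *
w=np.load("w1.npy",allow_pickle=True).item(); f=np.load("w2.npy",allow_pickle=True).item()
def P(f,u,v):
    R=cv2.Rodrigues(f["rvec"])[0]; n=cv2.undistortPoints(np.array([[[u,v]]],float),f["K"],f["D"]).ravel()
    d=f["depth"][v,u]; return (R.T@(np.array([n[0]*d,n[1]*d,d])-np.ravel(f["tvec"]))).round(1)
for u,v in((155,244),(160,244),(164,244),(164,255),(155,244),(352,244),(356,244)): print("tip",P(f,u,v)-np.array((470,215,330)))
for u,v in((224,213),(206,232),(224,246),(243,232)): print("disk",P(w,u,v))
for u,v in((100,243),(116,228),(135,235)): print("cup",P(w,u,v))
E
```

```text
tip [11.4 43.  20.5]
tip [11.5 40.8 20.8]
tip [ 8.9 40.8 15.4]
tip [ 3.9 40.9 16.6]
tip [11.4 43.  20.5]
tip [ 10.3 -44.5  18.4]
tip [ 11.2 -45.6  20.2]
disk [ 380.9 -154.1   18.7]
disk [ 352.  -125.5   27.5]
disk [ 328.1 -153.5   28.6]
disk [ 351.5 -184.3   26.5]
cup [335.6  41.9  32.4]
cup [356.7  18.7  22. ]
cup [338.3  -4.3   8.5]
```

Open tips sit about 13–15 mm above the TCP. With the TCP about 6.5 mm above a tool's underside, the fully opened fingers will clear the 18 mm high tools in the neighbouring liners. Starting with the cutter.

```bash
cat >> h.py <<'E'
T=dict(cutter=((441.6,-84.4),np.arctan2(-.25,.968),6.5,(556.3,184.3)),
 fid=((448.,-209.8),np.arctan2(-.058,.998),5.5,(556.3,116.4)),
 knife=((611.9,-323.2),np.arctan2(.163,.987),6.5,(556.3,320.6)),
 scraper=((455.5,-326.4),np.arctan2(-.038,.999),6.5,(556.3,252.5)))
def pick(n):
    (x,y),a,h,_=T[n]
    ctrl.let_go(); ctrl.move_to((x,y,120),q(a)); ctrl.move_straight((x,y,h),feed=120)
    ctrl.clamp(45); print(n,"gap",ctrl.current_finger_gap())
    ctrl.move_straight((x,y,130),feed=150); print("lifted gap",ctrl.current_finger_gap(),"t",ctrl.current_time())
def place(n):
    *_,h,(x,y)=T[n]
    ctrl.move_to((x,y,130),q(0)); ctrl.move_straight((x,y,45),feed=150); ctrl.move_straight((x,y,18.5+h),feed=30)
    print("F",np.round(ctrl.current_contact_force(),1)); ctrl.let_go(); ctrl.dwell(.2)
    ctrl.move_straight((x,y,130),feed=120); print("t",ctrl.current_time())
def look(p,name):
    ctrl.move_to(p,q(0)); f=ctrl.grab_frame("wrist"); cv2.imwrite(f"pics/{name}.png",cv2.resize(f["img"][:,:,::-1],(800,600))); np.save(name+".npy",f,allow_pickle=True); return f
E
python3 - <<'E'
from h import *
pick("cutter"); place("cutter")
f=look((470,215,330),"w3")
for t in("cutter_mid","screwdriver_mid"): print([(np.round(d["at"],1).tolist(),d["confidence"]) for d in ctrl.place_of(f,t)])
E
```

```text
cutter gap 0.19724968101608295
lifted gap 0.1936357458880921 t 8.85
F [-1.5 -0.   0.6]
t 13.4083
[]
[([554.6, 183.7, 13.3], 0.71)]
```

View pics/w3.png

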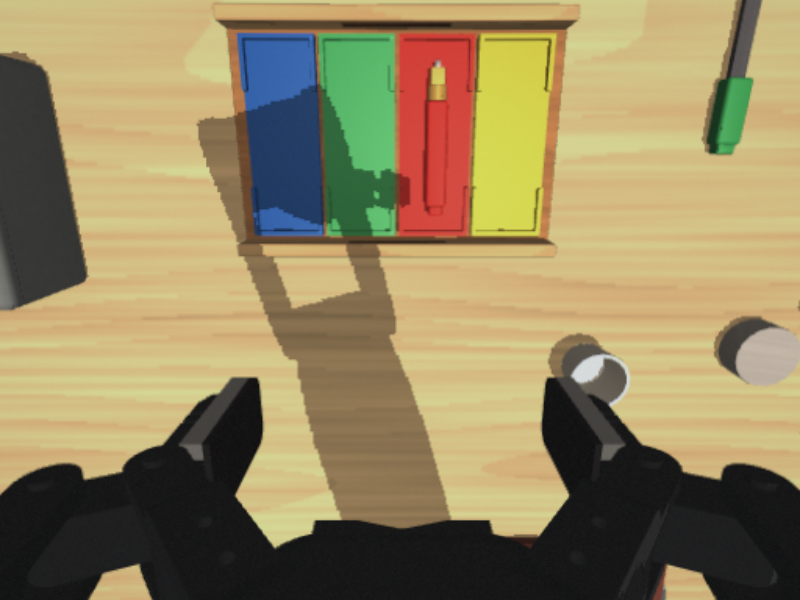

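The cutter lies lengthwise and centred in the red liner, between px (437,62) and (435,213). Now the fid, knife and scraper. The script stops if a grip misses.

```bash
python3 - <<'E'
from h import *
for n in("fid","knife","scraper"):
    pick(n)
    if ctrl.current_finger_gap()<.12: print("missed"); break
    place(n)
f=look((470,215,330),"w4")
for t in("cutter_mid","fid_mid","knife_mid","scraper_mid"): print(t,[(np.round(d["at"],1).tolist(),round(d["confidence"],2)) for d in ctrl.place_of(f,t)])
g=ctrl.grab_frame("top"); cv2.imwrite("pics/top4.png",cv2.resize(g["img"][:,:,::-1],(800,600)))
E
```

```text
fid gap 0.240856923116852
lifted gap 0.2404789986653804 t 19.0833
F [-1.8 -0.7  1.4]
t 23.8167
knife gap 0.21462882038964895
lifted gap 0.22281788327163476 t 28.35
F [-1.6 -0.2  0.5]
t 34.0667
scraper gap 0.24698692688239623
lifted gap 0.24624190195329806 t 39.2917
F [-0.6 -0.4  2.6]
t 44.8
cutter_mid [([559.6, 184.3, 29.0], 0.97)]
fid_mid [([559.6, 117.4, 28.2], 0.92)]
knife_mid []
scraper_mid [([558.1, 250.3, 28.8], 0.91)]
```

View pics/w4.png

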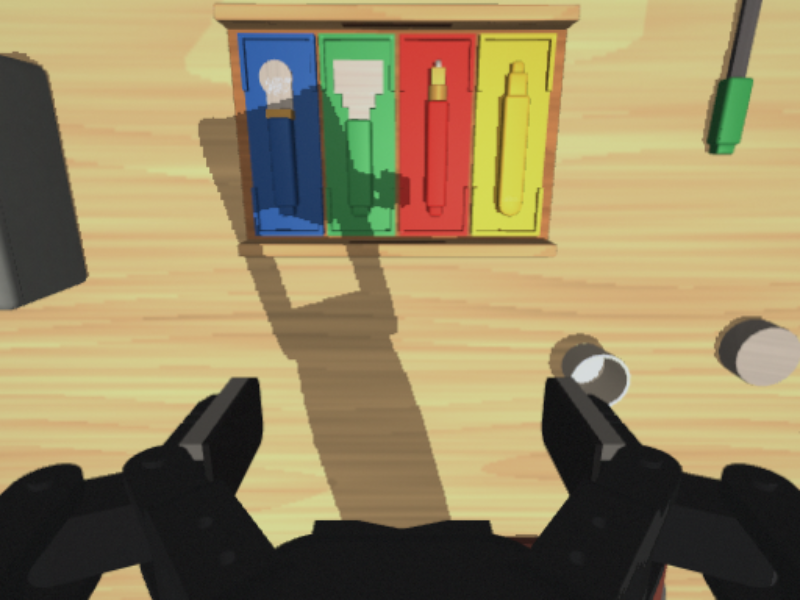

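View pics/top4.png

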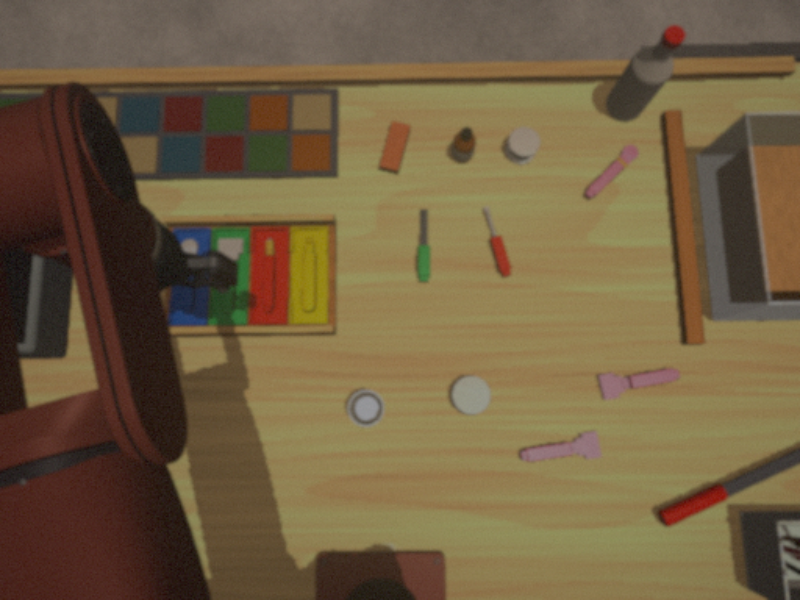

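All four tools are flat, lengthwise and centred in their own liners: knife (280,137), scraper (360,137), cutter (437,137), fid (513,137). The screwdriver, the file and everything else are where they were. Handing in.

```bash
python3 -c "
from cell import ctrl
print(ctrl.hand_in(),ctrl.current_time())"
```

```text
the job is handed in; nothing more can be done
the job is handed in; nothing more can be done
```

I packed the glass cutter, fid, lead knife and putty scraper into their red, yellow, blue and green liners, in that order. The job is handed in, and the robot's clock read about 45 s after the last tool (limit 115 s).

- **Final pictures:** all four tools lie flat, lengthwise and centred by eye. The screwdriver, the file, the pink look-alikes and the other bench items are where they were.
- **Network check:** it put the cutter, fid and scraper within about 2 mm of the liner centre across, and 2–3 mm towards +x along. That is inside its 4 mm error. It did not report the knife, which was in the gripper's shadow, so I judged the knife from the picture alone.
- **Setting down:** contact forces just before letting go were under 3 N, and no grip slipped noticeably.
- **Not as instructed:** `let_go` only opens the fingers fully, so I could not open them just 15–30 mm wider than the tool. I gripped a little higher instead, so the open fingertips passed above the neighbouring tools, and no tool was seen to shift.

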